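# Shift the gated selector lever to drop a brake block offcut

## Task

A cast iron brake block offcut is waiting on the closed flap of the sorting box; drop it into the box by working the selector lever through its H-shaped gate. The lever stands somewhere in the left-hand leg of the gate: with the outside of the fingers, push it to the middle channel, across to the right-hand leg, then forward, away from the robot, fully home into the third slot (the far right one, marked by three dots), and leave it there. Only push the lever, never take it between the fingers, do not touch the offcut, and leave the other loose parts on the bench where they lie.

Things in the scene. Friction and masses are not known exactly. Their poses are not given: they have to be found in the camera images.
- selector: Fixed steel selector unit; it may be yawed. Origin on the bench under the centre of the H-gate; x forward (away from the robot), y left, z up. Gate housing 120 x 150 mm (x, y) with a steel gate plate on top at z = 54 mm. To its right the sorting box: x -60 to 60, y -100 to -210 mm, 118 mm high, walls 5 mm.
- gate_centre (a point): Centre of the H in the top of the gate plate (8 mm thick). The cross channel runs along the selector's y here; the two legs run along its x at y = +30 mm (left) and -30 mm (right). Channels are 16 mm wide for the 12 mm lever rod. Dots mark the slots: 1 left forward, 2 left back, 3 right forward, 4 right back.
- slot3 (a point): Where the lever's centre line passes the gate plate when fully home in the third slot (x = 24, y = -30, z = 54 mm in the selector frame). Only here does the lever slide the latch bolt (about 12 mm) that holds the flap shut.
- lever_knob (a point): Centre of the ball knob (38 mm diameter) on the lever. The lever pivots 100 mm under the bench top, knob radius 245 mm; upright it is at z = 145 mm. In the selector frame the knob's y is +49 mm in the left leg, -49 in the right; x is 0 in the cross channel (play 3 mm), about +39 fully forward, -39 fully back. It stays where left; 1.5 to 4 N moves it.
- lever_neck (a point): Point on the lever's 12 mm rod 50 mm below the knob's centre, 41 mm above the gate plate when upright.
- across (a joint): Sideways swing of the lever in rad: about -0.20 in the left leg, +0.20 in the right leg, positive towards the right (-y of the selector).
- forward (a joint): Fore-and-aft swing of the lever in rad: 0 in the cross channel, about +0.16 fully forward (away from the robot, +x of the selector), about -0.16 fully back.
- flap (a joint): Steel flap on top of the sorting box, 104 x 92 mm, hinged along its right edge (y = -202 mm, z = 110 mm in the selector frame): 0 = closed and level, about 1.15 rad = dropped open into the box. It falls by its own weight when the latch bolt is drawn.
- offcut: Grey cast iron brake block offcut, 50 x 40 x 30 mm with a raised rib, 0.36 kg, lying on the closed flap (top at z = 110 mm). Origin at the centre of its underside. Not to be touched; it slides into the box when the flap drops.
- pin_a: Zinc-plated cotter pin, loose, 120 mm long, 24 mm wide, 42 mm at the eye, 12 mm thick, lying on the bench on the robot's side of the selector. Leave alone. Origin at mid-length, on the underside.
- pin_b: Second zinc-plated cotter pin, same size, lying to the left of the selector. Leave alone.
- wedge: Red-painted steel key wedge, loose, 110 x 24 x 28 mm at its thick end, lying beyond the gate. Leave alone. Origin at the centre of its underside.
- gauge: Brass gauge plate, loose, 115 x 45 x 5 mm, stepped outline, lying beyond the sorting box. Leave alone. Origin on the underside at the centre of the wide part.
- hammer: Hammer lying on the right part of the bench. Leave alone.
- tin: Bare metal tin, 80 mm diameter, 90 mm high, on the left part of the bench. Leave alone. Origin at the centre of its underside.
- collar: Steel collar, 52 mm outside diameter, 22 mm high, on the right far part of the bench. Leave alone. Origin at the centre of its underside.

How it is judged (in metres and radians):
On the way, in this order (a step that is already met when the one before it is completed fails the run):
1. the lever is in the middle channel at the right-hand leg (value of joint across above 0.14 rad and value of joint forward between -0.07 and 0.07 rad).
2. the lever is fully home in the third slot (value of joint forward above 0.135 rad and value of joint across above 0.15 rad), for 0.1 s.
At the end, for the whole second after the job is handed in: The lever rests fully home in the third slot (within about 4 mm of the slot's end at the gate plate), the flap has dropped open (more than 0.9 rad), the offcut lies at rest inside the sorting box, and no other loose part has moved more than 20 mm (all of step 2 and value of joint flap above 0.9 rad and z of offcut in the frame of selector below 0.07 m and y of offcut in the frame of selector between -0.212 and -0.095 m and x of offcut in the frame of selector between -0.06 and 0.06 m and linear speed of offcut below 0.02 m/s and distance of each of pin_a, pin_b, wedge, gauge, hammer, tin, collar from where it was at the start of the episode below 0.02 m); the robot touches nothing.
It fails at once if the lever is taken between the fingers (grasp point within 16 mm of the knob's centre or of the rod's neck) (distance between the grasp point and lever_knob below 0.016 m or distance between the grasp point and lever_neck below 0.016 m).
It fails at once if the robot touches the offcut (contact force between any of the fingers, the arm and offcut above 0.5 N).
It fails at once if another loose part is moved or lifted by more than 20 mm (distance of any of pin_a, pin_b, wedge, gauge, hammer, tin, collar from where it was at the start of the episode above 0.02 m).
It also fails if it takes over 58 s, if anything falls off the work surface, if the arm or the gripper's body presses on something with over 40 N, if the wrist force passes 120 N, or if a joint passes its speed limit or range.

## Robot

A 6-joint arm with a two-finger parallel gripper is mounted at the origin on the work surface. World frame = base frame: x ahead of the robot, y to its left, z up, the work surface at z = 0. Lengths are in mm, angles in rad, forces in N, time in s.
With the tool pointing down it reaches from about 325 to 775 mm from the base axis. Payload 9.3 kg.
Tool frame: the origin (TCP) lies at the very end of the fingers, on their centre line; the grasp point (between the pads) lies 19 mm behind it (arm.pinch_z is the distance from the TCP to the grasp point, in mm); z points along the fingers, x is the direction in which the jaws open and shut, and the axes are right-handed (so a half turn about z gives the same grasp; the last joint's range is limited). The gripper opens to 85 mm and grips with 20 to 120 N. Pads are 22 mm wide; open, the fingers measure 114 mm over their backs; the gripper's body (76 mm by 85 mm) begins 54 mm behind the grasp point. The pads swing forward as they close: fully open they stand 13 mm farther back than shut.
Start: joints at [-1.342, 0.259, 0.021, 1.334, 0, 1.418], TCP at [204.918, -510.397, 231.279] pointing down, gripper open.
Joint ranges: [-3.04, 3.04], [-0.91, 1.82], [-1.04, 1.36], [-1.92, 1.95], [-1.52, 1.45], [-3.14, 3.14]. Speed limits (rad/s): [2.22, 2.22, 2.79, 3.14, 3.14, 3.14].

## Interface

Orientations are given as a unit quaternion [w, x, y, z].
In Python, from cell import arm gives the robot as it stands. Calls block until the motion is done:
- arm.goto(position, orientation): joint-space move of the TCP to a pose.
- arm.movel(position, rotation=None, vel=150): straight line of the TCP; rotation=None keeps the orientation; vel is the mean speed in mm/s.
- arm.move_j(angles): joint-space move.
- arm.grip(opening, f_grip=None): finger opening in mm; f_grip is the grip in N (None keeps the last); returns when the fingers have stopped.
- arm.dwell(seconds).
- arm.inverse_kinematics(position, orientation): joint angles nearest the present ones, or None.
- arm.grab_frame(name): name is "scene" or "side" or "wrist"; returns a dict with "pixels" (384x512x3 uint8, blue, green, red), "camera_matrix" (3x3 intrinsics, pixels), "cam_to_world" (4x4, takes a point from camera to world coordinates). Camera axes: x right, y down, z forward; pixel columns grow to the right and rows downward; lengths in mm; the calibration is good to about 2 mm. A picture is of the moment at which its call begins. There is no depth.
A pose or a line that the arm cannot do raises arm.MotionError and nothing moves.
- arm.finish_job(): hands the job in, once; it reports no verdict.
Readings, each from a call of its own:
- arm.current_time_s(): time.
- arm.current_joints(): joint angles.
- arm.current_joint_vel(): joint speeds.
- arm.current_joint_efforts(): joint torques, N m.
- arm.current_ee_pos(): TCP position.
- arm.current_tcp_rot(): TCP orientation.
- arm.current_contact_force(): force on the tool from outside, world axes, zero at the start.
- arm.current_wrist_torque(): the same for the moment, N m.
- arm.current_width(): finger opening in mm.
Only numpy, scipy, OpenCV 4.12 (cv2) and the standard library are available. Lean on these libraries where they do the work, as an engineer would, in place of code of your own. Each camera call takes 0.05 s, during which the arm holds its last target.

## Working session

There is one attempt and no reset: what is moved stays moved. The work goes in short steps, each a Python script; the robot and the scene stay as the last script left them, time stands still between calls to the robot, and variables do not carry over. Pictures are saved under pics/ and viewed, and the job is handed in when it is done.

```bash
ls; mkdir -p pics
python3 - <<'E'
from cell import arm
import cv2,numpy as np
for n in("scene","side","wrist"):
    f=arm.grab_frame(n);cv2.imwrite(f"pics/{n}0.png",f["pixels"])
    np.savez(f"{n}0.npz",**{k:f[k] for k in("pixels","camera_matrix","cam_to_world")})
    print(n,f["camera_matrix"].tolist(),np.round(f["cam_to_world"],3).tolist())
print(arm.current_time_s(),arm.current_tcp_rot(),arm.current_width(),arm.pinch_z)
E
```

```text
pics
scene [[484.8085857956341, 0.0, 254.9352197098188], [0.0, 484.8085857956341, 189.88870419959517], [0.0, 0.0, 1.0]] [[0.163, 0.762, -0.626, 1364.648], [0.986, -0.114, 0.118, -142.718], [0.019, -0.637, -0.77, 1064.545], [0.0, 0.0, 0.0, 1.0]]
side [[416.3887187611673, 0.0, 251.86305375413545], [0.0, 416.3887187611673, 192.9127247600254], [0.0, 0.0, 1.0]] [[0.999, -0.027, 0.031, 538.891], [-0.041, -0.732, 0.68, -689.968], [0.004, -0.681, -0.733, 796.699], [0.0, 0.0, 0.0, 1.0]]
wrist [[289.5117024407508, 0.0, 262.3349234248625], [0.0, 289.5117024407508, 192.04324696692828], [0.0, 0.0, 1.0]] [[0.373, -0.883, -0.284, 277.158], [-0.928, -0.355, -0.112, -481.276], [-0.002, 0.306, -0.952, 372.233], [0.0, 0.0, 0.0, 1.0]]
0.15 [-3.57167414e-04  8.28427281e-01 -5.60096409e-01 -3.53691444e-04] 85.5697849017279 18.700000000000003
```

View pics/scene0.png

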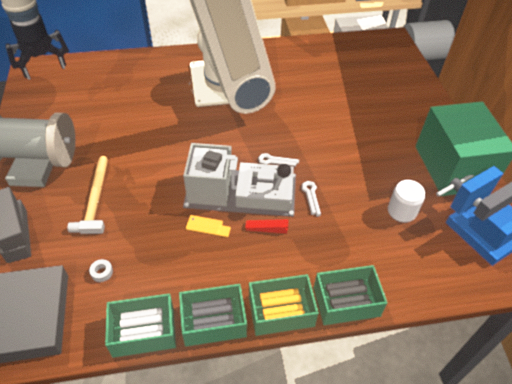

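View pics/side0.png

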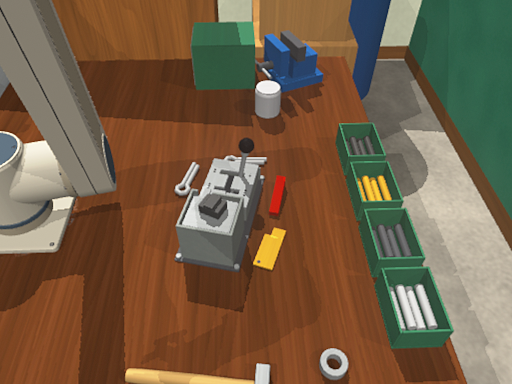

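Run:
```python
import cv2,numpy as np
a=cv2.imread("pics/scene0.png")[135:245,170:330];cv2.imwrite("pics/sc0.png",cv2.resize(a,None,fx=5,fy=5,interpolation=2))
a=cv2.imread("pics/side0.png")[130:280,165:295];cv2.imwrite("pics/si0.png",cv2.resize(a,None,fx=4,fy=4,interpolation=2))
```

```text
(no output)
```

View pics/sc0.png

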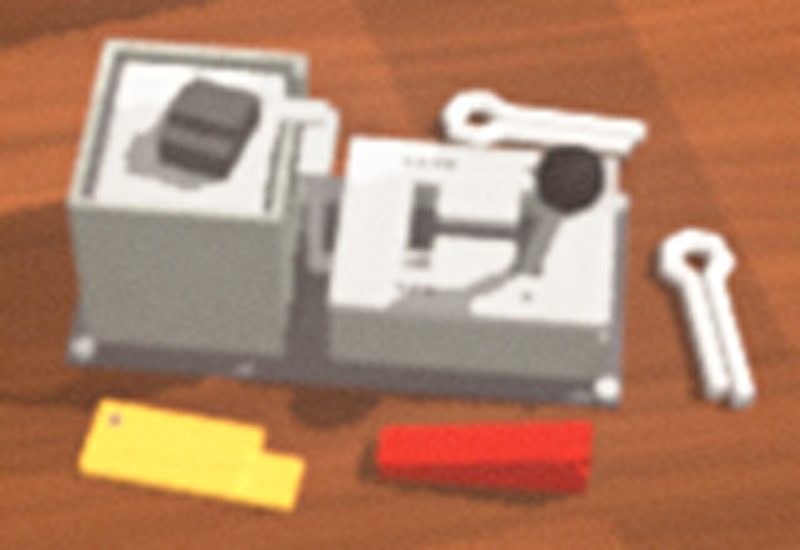

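View pics/si0.png

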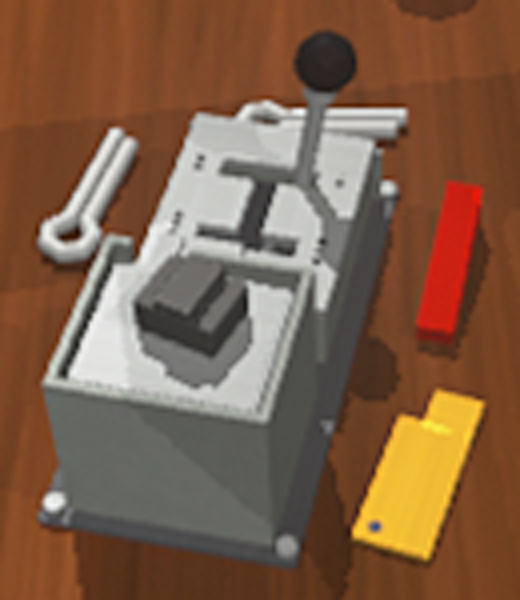

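```bash
cat > h.py <<'E'
import numpy as np
from scipy.optimize import least_squares
C={n:np.load(n+"0.npz") for n in("scene","side")}
def proj(n,P,K=None,T=None):
    K=C[n]["camera_matrix"];T=C[n]["cam_to_world"]
    P=np.atleast_2d(P);c=(P-T[:3,3])@T[:3,:3];q=c@K.T;return q[:,:2]/q[:,2:]
def S2W(p,P):
    c,s=np.cos(p[2]),np.sin(p[2]);P=np.atleast_2d(P).astype(float)
    return np.c_[p[0]+c*P[:,0]-s*P[:,1],p[1]+s*P[:,0]+c*P[:,1],P[:,2]]
def knob(across,fwd,r=245):
    # direction of the lever
    v=np.array([np.tan(fwd),-np.tan(across),1]);v/=np.linalg.norm(v);return np.array([0,0,-100])+r*v
def tri(pix):  # {cam:(u,v)}
    f=lambda X:np.concatenate([proj(n,X)[0]-u for n,u in pix.items()])
    r=least_squares(f,[520,0,130]);return r.x,r.fun
E
python3 - <<'E'
from h import *
sc=[((350,138),(-60,-75,54)),((330,305),(60,-75,54)),((612,322),(60,75,54)),((110,40),(-60,-210,118)),((305,55),(-60,-100,118)),((70,205),(60,-210,118)),((280,215),(60,-100,118))]
si=[((45,383),(-60,-210,118)),((268,420),(60,-210,118)),((312,265),(60,-100,118)),((105,240),(-60,-100,118)),((195,113),(-60,75,54)),((380,150),(60,75,54))]
def f(p):
    out=[]
    for n,L,k,o in(("scene",sc,5,(170,135)),("side",si,4,(165,130))):
        u=np.array([a for a,b in L],float)/k+o
        out.append((proj(n,S2W(p,[b for a,b in L]))-u).ravel())
    return np.concatenate(out)
r=least_squares(f,[520,0,0],loss="soft_l1");print(r.x,np.round(f(r.x).reshape(-1,2),1).tolist())
p=r.x;np.save("pose.npy",p)
k,res=tri({"scene":np.array([570,179])/5+(170,135),"side":np.array([325,62])/4+(165,130)})
print("knob",k,res)
c,s=np.cos(p[2]),np.sin(p[2]);d=k-[p[0],p[1],0];print("sel",c*d[0]+s*d[1],-s*d[0]+c*d[1],k[2])
print(S2W(p,[[-24,0,0],[0,0,54]]))
E
```

```text
[ 5.14558779e+02  4.46801577e+01 -2.44887612e-01] [[-0.1, 0.2], [-0.6, -0.5], [-1.0, 0.4], [-1.2, 0.3], [-0.3, 0.2], [-0.9, 0.1], [-0.6, 1.2], [-0.6, -0.9], [-0.1, -0.6], [0.6, -0.8], [0.3, -2.7], [0.1, -1.1], [-1.7, -3.9]]
knob [558.50827614  83.4236583  134.87535597] [-0.27600433  0.53440964 -0.33108539 -0.45863978]
sel 33.2449884257327 48.243008500456085 134.8753559702327
[[491.27482927  50.49889267   0.        ]
 [514.55877917  44.68015767  54.        ]]
```

```bash
cat >> h.py <<'E'
import cv2
from cell import arm
p=np.load("pose.npy")
def quat():
    # tool x=-y_sel, y=-x_sel, z down
    from scipy.spatial.transform import Rotation as R
    c,s=np.cos(p[2]),np.sin(p[2])
    xs=np.array([c,s,0]);ys=np.array([-s,c,0])
    q=R.from_matrix(np.c_[-ys,-xs,[0,0,-1]]).as_quat();return np.array([q[3],q[0],q[1],q[2]])
def W(x,y,z):return S2W(p,[x,y,z])[0]
def toS(P):
    c,s=np.cos(p[2]),np.sin(p[2]);d=np.asarray(P)-[p[0],p[1],0];return np.array([c*d[0]+s*d[1],-s*d[0]+c*d[1],d[2]])
def FS():
    c,s=np.cos(p[2]),np.sin(p[2]);d=arm.current_contact_force();return np.round([c*d[0]+s*d[1],-s*d[0]+c*d[1],d[2]],2)
def shot(tag,box={"scene":(170,100,330,245,5),"side":(165,90,315,250,4)}):
    for n in("scene","side"):
        f=arm.grab_frame(n);x0,y0,x1,y1,k=box[n]
        cv2.imwrite(f"pics/{n}_{tag}.png",cv2.resize(f["pixels"][y0:y1,x0:x1],None,fx=4,fy=4,interpolation=2))
E
python3 - <<'E'
from h import *
arm.grip(0)
arm.goto(W(90,49,260),quat())
print(arm.current_time_s(),toS(arm.current_ee_pos()),FS(),arm.current_width(),arm.current_joints())
shot("a");cv2.imwrite("pics/wrist_a.png",arm.grab_frame("wrist")["pixels"])
E
```

```text
4.5167 [ 90.09501099  48.67084572 259.99892578] [ 0.11  0.04 -0.27] 0.14337835933417312 [-2.20740406e-02  3.72892380e-01  2.60330979e-01  1.45826031e+00
 -4.84476170e-05 -2.91795012e+00]
```

Run:
```python
import cv2,numpy as np
a=[cv2.imread(f"pics/{n}_a.png") for n in("scene","side","wrist")]
a=[cv2.resize(i,(int(i.shape[1]*380/i.shape[0]),380)) for i in a[:2]]
cv2.imwrite("pics/ab.png",np.hstack(a))
```

```text
(no output)
```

View pics/ab.png

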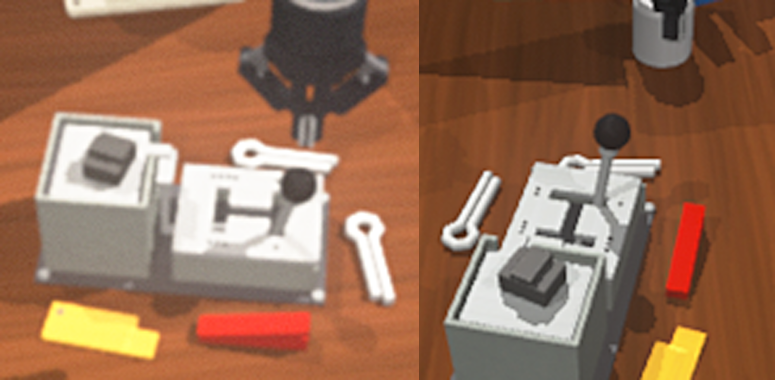

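View pics/wrist_a.png

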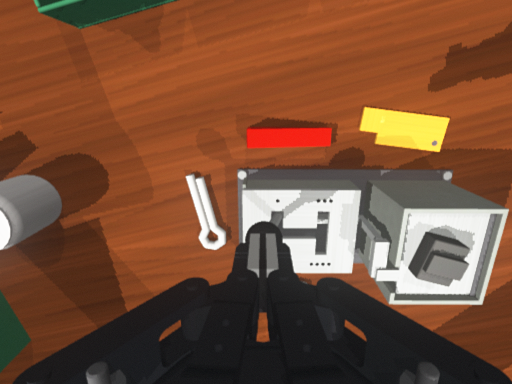

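Run:
```python
from h import *
f=arm.grab_frame("wrist");np.savez("wr.npz",K=f["camera_matrix"],T=f["cam_to_world"])
K,T=f["camera_matrix"],f["cam_to_world"]
im=cv2.resize(f["pixels"][150:310,225:425],None,fx=4,fy=4,interpolation=2)
def pr(P):
    c=(P-T[:3,3])@T[:3,:3];q=c@K.T;return q[:2]/q[2]
for P in [(60,75,54),(60,-75,54),(-60,-75,54),(32,-30,54),(-32,-30,54),(0,-30,54),(0,0,54),(0,22,54),(-60,-100,118),(60,-100,118),(60,-210,118),(-60,-210,118)]:
    u=((pr(W(*P))-(225,150)+.5)*4);cv2.circle(im,tuple(int(v) for v in u),3,(0,0,255),1)
cv2.imwrite("pics/wr1.png",im)
```

```text
(no output)
```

View pics/wr1.png

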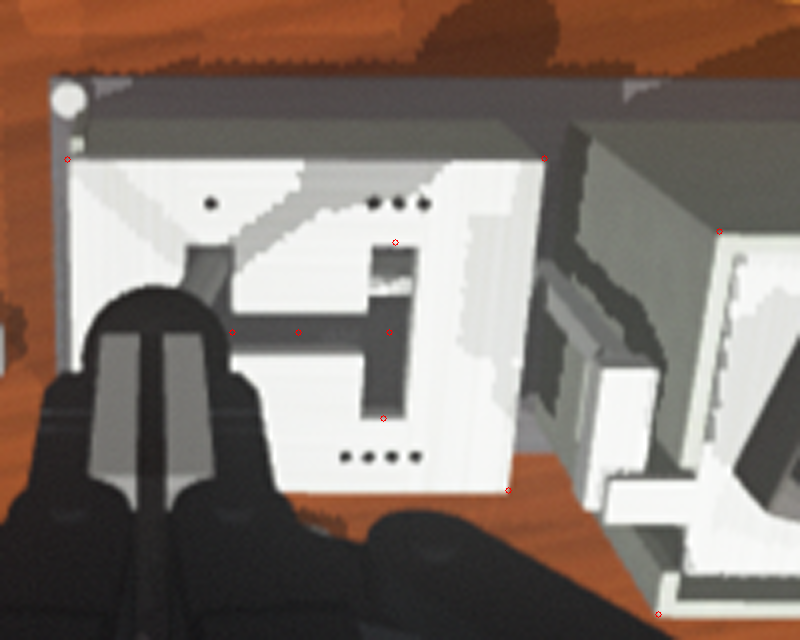

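Run:
```python
from h import *
arm.movel(W(90,49,127),vel=200)
b=FS();print("bias",b)
for x in list(range(72,36,-3)):
    arm.movel(W(x,49,127),vel=60)
    print(x,FS()-b,np.round(toS(arm.current_ee_pos()),1),round(arm.current_time_s(),1))
shot("b");cv2.imwrite("pics/wrist_b.png",arm.grab_frame("wrist")["pixels"])
a=[cv2.imread(f"pics/{n}_b.png") for n in("scene","side")]
a=[cv2.resize(i,(int(i.shape[1]*380/i.shape[0]),380)) for i in a]
cv2.imwrite("pics/bb.png",np.hstack(a))
```

```text
bias [-0.69 -0.1   0.25]
72 [ 0.    0.71 -0.5 ] [ 71.8  49.1 127.7] 6.0
69 [ 0.79 -0.08  0.21] [ 69.  49. 127.] 6.2
66 [ 0.43  0.71 -0.24] [ 65.8  49.  126.9] 6.5
63 [ 1.09 -0.75 -0.96] [ 62.9  49.  127. ] 6.7
60 [ 2.48 -0.7  -0.24] [ 60.   49.  127.2] 7.0
57 [ 2.44 -0.12  0.53] [ 56.9  49.  127.1] 7.2
54 [ 2.1  -0.93  0.85] [ 53.8  49.  127. ] 7.5
51 [2.15 0.2  0.87] [ 50.8  49.  127. ] 7.7
48 [ 1.49 -0.68  0.52] [ 47.8  49.  127. ] 8.0
45 [ 2.11  0.3  -0.1 ] [ 44.8  49.  127. ] 8.2
42 [2.13 0.77 0.66] [ 41.8  49.  127. ] 8.5
39 [ 1.36 -0.05  0.3 ] [ 38.8  49.  127. ] 8.7
```

View pics/bb.png

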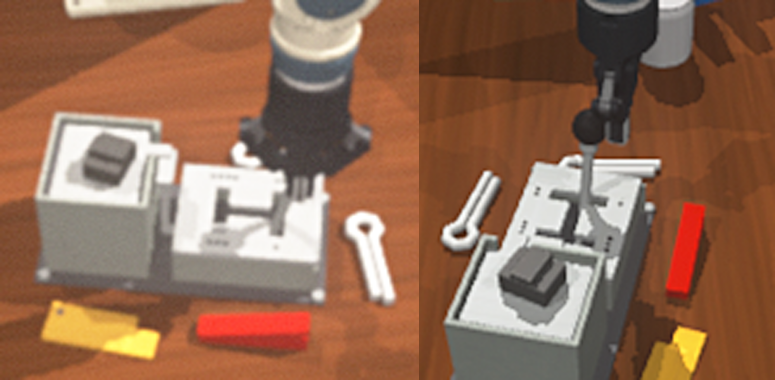

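View pics/wrist_b.png

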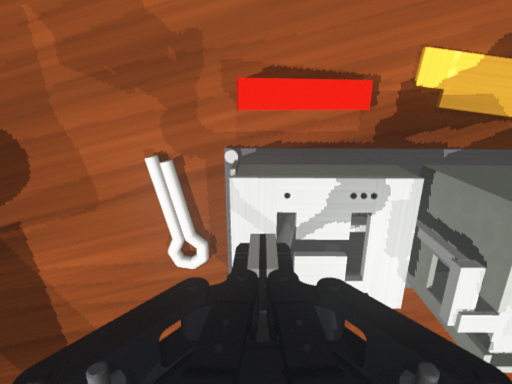

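```bash
cat >> h.py <<'E'
def pairshot(tag):
    shot(tag)
    a=[cv2.imread(f"pics/{n}_{tag}.png") for n in("scene","side")]
    cv2.imwrite(f"pics/pair_{tag}.png",a[1])
E
python3 - <<'E'
from h import *
for x in (36,33,30.3):
    arm.movel(W(x,49,127),vel=60)
    print(x,FS(),np.round(toS(arm.current_ee_pos()),1),round(arm.current_time_s(),1))
pairshot("c")
E
```

```text
36 [ 1.19 -0.09 -0.53] [ 35.8  49.  127. ] 9.1
33 [1.08 0.47 0.26] [ 32.8  49.  127. ] 9.4
30.3 [ 0.79 -0.14  0.69] [ 30.1  49.  127. ] 9.6
```

View pics/pair_c.png

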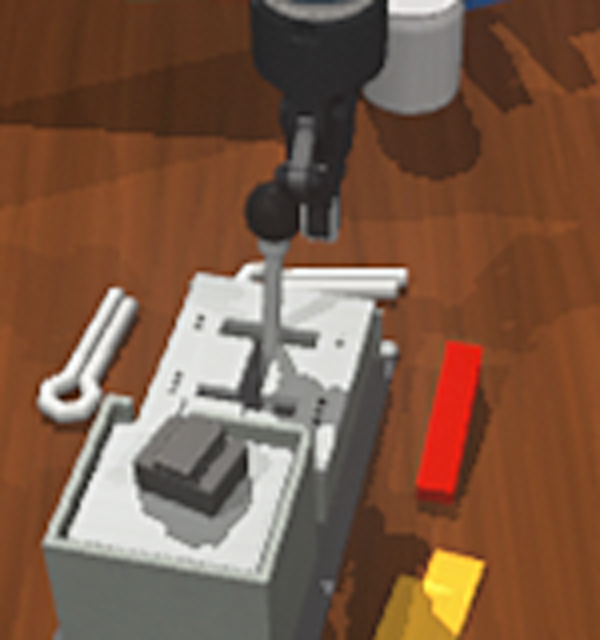

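Run:
```python
from h import *
from h import knob as kn
k={}
for f in(-.06,-.03,0,.03,.06):
    for a in(-.2,):
        K=kn(a,f); print(f,np.round(K,1),(proj("side",W(*K))[0]-(165,90))*4, [ ((proj("side",W(*kn(a,f,r)))[0]-(165,90))*4).round(1).tolist() for r in (195,)])
```

```text
-0.06 [-14.4  48.6 139.7] [247.29793794 203.13974455] [[251.2, 274.1]]
-0.03 [ -7.2  48.7 140. ] [258.78980273 204.26566909] [[260.0, 275.0]]
0 [  0.   48.7 140.1] [270.31124951 205.70269115] [[269.0, 276.2]]
0.03 [  7.2  48.7 140. ] [281.84899002 207.45006502] [[277.9, 277.6]]
0.06 [ 14.4  48.6 139.7] [293.38964099 209.50663006] [[286.8, 279.2]]
```

Run:
```python
from h import *
arm.movel(W(29.4,49,127),vel=40)
arm.movel(W(70,49,127),vel=200)
arm.movel(W(70,112,127),vel=200)
arm.movel(W(0,112,127),vel=200)
b=FS();print("bias",b)
for y in [92,88]+list(range(85,49,-3)):
    arm.movel(W(0,y,127),vel=60)
    f=FS()-b;print(y,f,np.round(toS(arm.current_ee_pos()),1),round(arm.current_time_s(),1))
    if abs(f[1])>9 : break
pairshot("d")
```

```text
bias [-0.44  0.3   0.88]
92 [-0.03 -0.38 -1.28] [  0.3  91.5 127. ] 11.8
88 [ 0.04  0.17 -1.47] [ -0.   87.9 127. ] 12.0
85 [ 0.69  0.02 -0.71] [ -0.  85. 127.] 12.3
82 [ 0.07  0.38 -0.6 ] [ -0.   81.9 127. ] 12.5
79 [-0.12  1.77 -1.59] [1.000e-01 7.900e+01 1.271e+02] 12.8
76 [0.58 1.04 0.07] [1.000e-01 7.600e+01 1.271e+02] 13.0
73 [0.21 1.97 0.16] [  0.   72.9 127. ] 13.3
70 [-0.17  2.1   0.66] [ -0.   69.8 127. ] 13.5
67 [-0.7   1.6   0.15] [ -0.   66.8 127. ] 13.8
64 [ 1.17  1.44 -0.32] [ -0.   63.8 127. ] 14.0
61 [-0.04  1.06 -0.83] [ -0.   60.8 127. ] 14.3
58 [0.71 0.72 0.24] [ -0.   57.8 127. ] 14.5
55 [0.4  1.17 0.63] [ -0.   54.8 127. ] 14.8
52 [ 0.61  1.01 -0.61] [  0.   51.8 127. ] 15.0
```

View pics/pair_d.png

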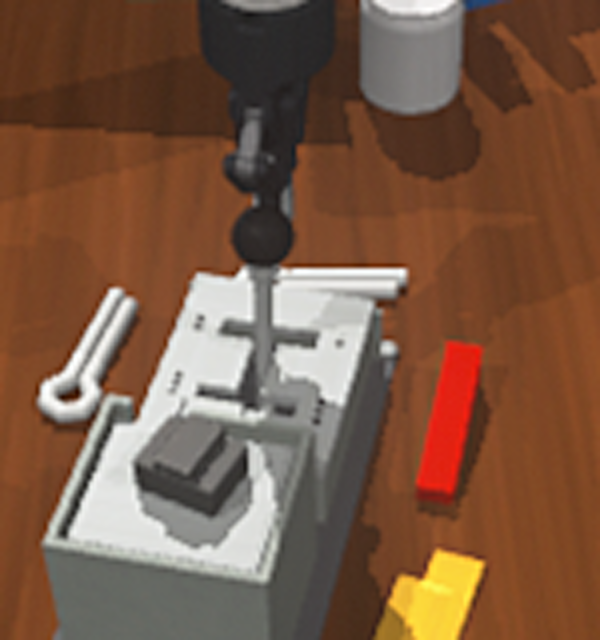

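Run:
```python
from h import *
b=FS()
for y in list(range(47,-14,-5))+[-15,-17,-18,-19]:
    arm.movel(W(0,y,127),vel=60)
    f=FS();print(y,f,np.round(toS(arm.current_ee_pos()),1),round(arm.current_time_s(),1))
    if abs(f[1])>8 : break
pairshot("e")
```

```text
47 [0.48 2.14 0.53] [ -0.   46.7 127. ] 15.4
42 [-0.09  0.39  0.44] [ -0.   41.7 127. ] 15.6
37 [ 0.42 -0.8   0.12] [ -0.   36.7 127. ] 15.9
32 [0.67 0.94 1.34] [ -0.   31.7 127. ] 16.1
27 [ 0.48  1.06 -0.02] [ -0.   26.7 127. ] 16.4
22 [0.23 0.78 0.68] [  0.   21.7 127. ] 16.6
17 [0.48 1.2  0.6 ] [ -0.   16.7 127. ] 16.9
12 [0.15 0.76 0.42] [ -0.   11.7 127. ] 17.1
7 [-0.07  1.4  -0.35] [ -0.    6.7 126.9] 17.4
2 [ 0.31 -0.18 -0.1 ] [ -0.    1.7 126.9] 17.6
-3 [-0.49 -0.01 -0.59] [  0.   -3.3 127. ] 17.9
-8 [-0.06  0.97 -0.41] [  0.   -8.3 127. ] 18.1
-13 [0.21 0.1  0.29] [  0.  -13.3 127.1] 18.4
-15 [0.16 1.07 0.33] [  0.  -15.1 127. ] 18.6
-17 [ 0.1   0.25 -0.63] [  0.  -17.1 127. ] 18.9
-18 [-0.07  1.91 -1.6 ] [ -0.  -17.9 126.9] 19.1
-19 [-0.01  4.98 -1.51] [ -0.  -18.5 126.9] 19.4
```

View pics/pair_e.png

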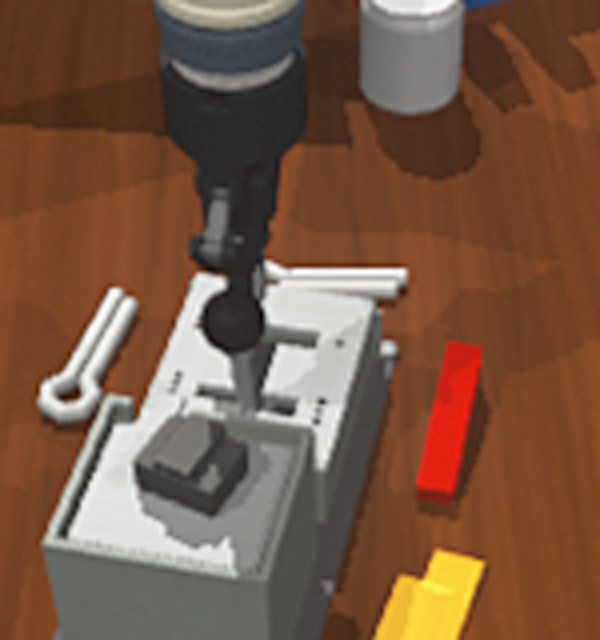

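Run:
```python
from h import *
from h import knob as kn
for a in(.14,.17,.2):
  for f in(-.03,0,.03):
    K=kn(a,f); print(a,f,np.round(K,1),(proj("side",W(*K))[0]-(165,90))*4)
```

```text
0.14 -0.03 [ -7.3 -34.2 142.5] [224.14306036 292.34348384]
0.14 0 [  0.  -34.2 142.6] [236.42542227 294.01829407]
0.14 0.03 [  7.3 -34.2 142.5] [248.76294851 295.93494149]
0.17 -0.03 [ -7.2 -41.4 141.4] [221.09979906 302.29955991]
0.17 0 [  0.  -41.4 141.5] [233.37163992 303.98967811]
0.17 0.03 [  7.2 -41.4 141.4] [245.70170451 305.90983475]
0.2 -0.03 [ -7.2 -48.7 140. ] [218.07869925 312.57347598]
0.2 0 [  0.  -48.7 140.1] [230.32657875 314.27754951]
0.2 0.03 [  7.2 -48.7 140. ] [242.63557109 316.19920184]
```

Run:
```python
from h import *
arm.movel(W(0,12,127),vel=200)
arm.movel(W(-62,12,127),vel=200)
arm.movel(W(-62,-48,127),vel=200)
print(FS())
for x in [-45,-38]+list(range(-34,6,4))+[7,8,9,10,11,12]:
    arm.movel(W(x,-48,127),vel=60)
    f=FS();print(x,f,np.round(toS(arm.current_ee_pos()),1),round(arm.current_time_s(),1))
    if abs(f[0])>12 or abs(f[1])>10 : break
pairshot("f")
```

```text
[-0.18  0.37  0.61]
-45 [ 0.32  1.41 -0.15] [-44.7 -47.7 126.7] 21.1
-38 [ 0.7  -0.02 -1.16] [-37.7 -47.9 127. ] 21.4
-34 [ 1.88 -0.34  0.63] [-33.8 -48.  127. ] 21.6
-30 [0.24 0.36 0.02] [-29.8 -48.  127. ] 21.9
-26 [-0.99 -0.26  0.34] [-26.  -48.  126.9] 22.1
-22 [-1.63 -1.06  1.59] [-21.9 -48.  127. ] 22.4
-18 [-1.73 -0.41  0.95] [-17.7 -48.  127. ] 22.6
-14 [-1.32  0.18  1.41] [-13.7 -48.  127. ] 22.9
-10 [-1.6  -0.01  1.63] [ -9.7 -48.  126.9] 23.1
-6 [-0.69 -0.55  0.75] [ -5.6 -48.  126.9] 23.4
-2 [-1.13 -1.25 -1.35] [ -1.7 -48.  126.9] 23.6
2 [-0.96 -0.75 -0.37] [  2.3 -48.  126.9] 23.9
7 [-1.26  0.71 -1.3 ] [  7.4 -48.  127. ] 24.1
8 [-1.21  0.05 -1.55] [  8. -48. 127.] 24.4
9 [-2.9   0.74 -1.2 ] [  8.9 -48.  126.9] 24.6
10 [-2.21  0.76 -1.52] [  9.8 -48.  126.9] 24.9
11 [-5.77 -0.07  0.29] [ 10.3 -48.  126.8] 25.1
12 [-8.97 -0.22  1.41] [ 10.6 -48.  126.7] 25.4
```

View pics/pair_f.png

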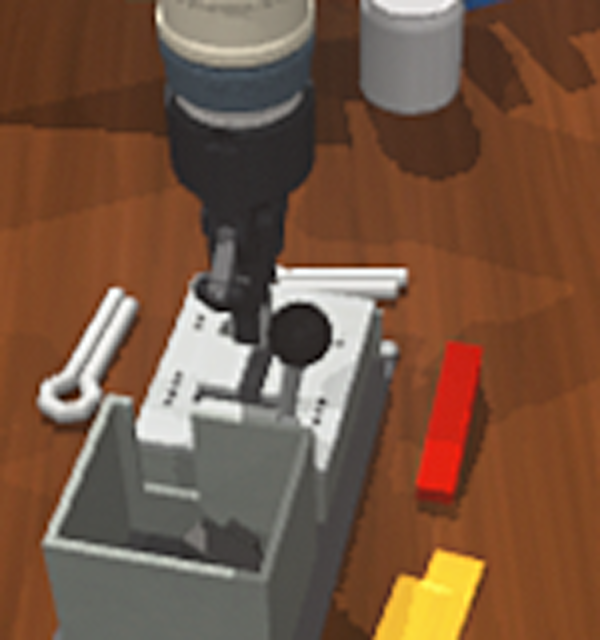

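View pics/scene_f.png

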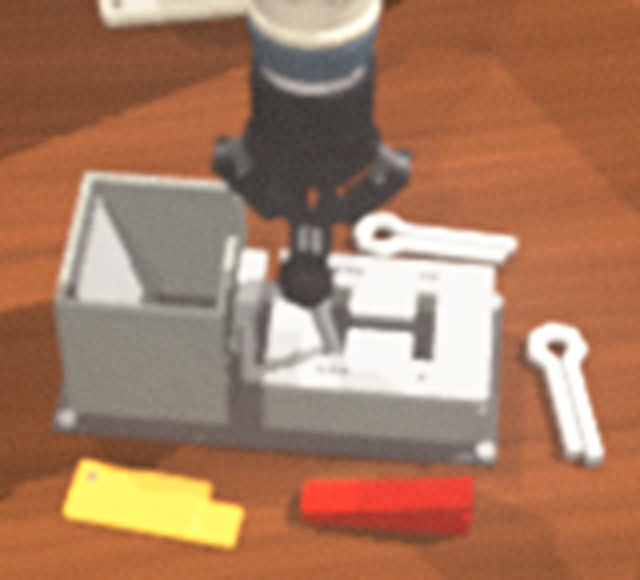

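Flap has dropped, the offcut is in the box, and the lever is against the slot's end. Retreat and check.

Run:
```python
from h import *
from h import knob as kn
arm.movel(W(-60,-48,127),vel=100)
arm.movel(W(-110,-30,300),vel=200)
arm.dwell(0.5)
pairshot("g");print(arm.current_time_s(),FS())
for f in(.12,.135,.15,.16):
    K=kn(.2,f); print(f,np.round(K,1),(proj("side",W(*K))[0]-(165,90))*4,(proj("scene",W(*K))[0]-(170,100))*4)
```

```text
28.025 [1.12 0.49 0.1 ]
0.12 [ 28.8 -48.3 138.5] [279.76192986 323.24776885] [306.10997319 265.56232655]
0.135 [ 32.3 -48.2 138. ] [285.95652921 324.60616284] [305.73393105 270.11836006]
0.15 [ 35.9 -48.1 137.5] [292.14741528 326.01596117] [305.37341311 274.73614181]
0.16 [ 38.3 -48.1 137.2] [296.2715551  326.98416294] [305.14178597 277.84842438]
```

View pics/pair_g.png

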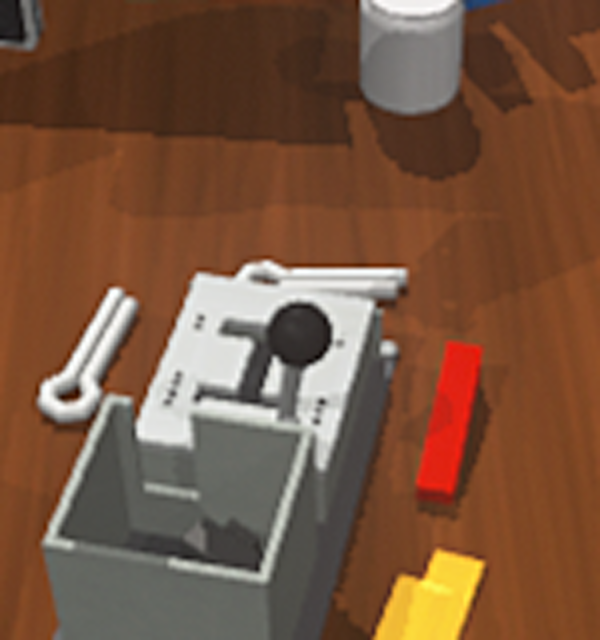

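View pics/scene_g.png

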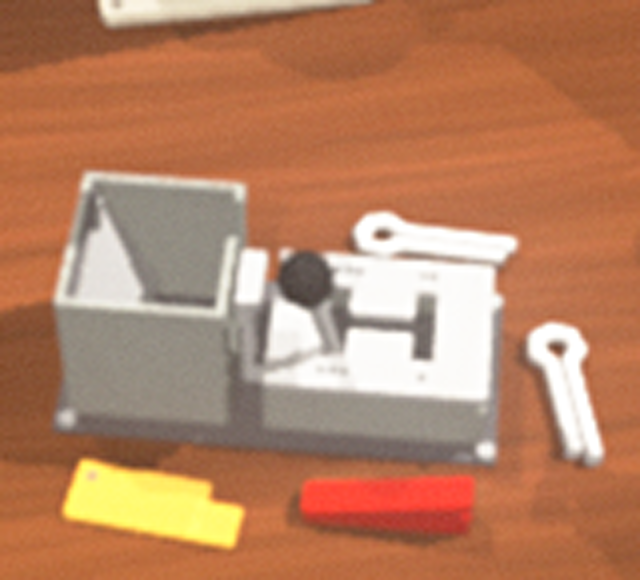

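Run:
```python
from cell import arm
arm.finish_job();print(arm.current_time_s())
```

```text
the job is handed in; nothing more can be done
the job is handed in; nothing more can be done
```

The lever is fully home in the third slot, the flap has dropped open and the offcut is in the sorting box. I handed the job in at about 28 s; no verdict is reported.

**What I did:** I found the selector from the scene and side views and confirmed its pose in the wrist view. It is yawed about -0.245 rad. With the fingers closed, I pushed the knob with their outside: back from slot 1 to the middle channel, across to the right-hand stop, then forward to the end of slot 3. The force on the tool was mostly 1–2 N, rising to about 5 N at the right-hand stop and 9 N at the slot end.

**Last checks, after withdrawing:**
- **Lever:** the knob's position in both fixed views matches about 0.16 rad forward with the lever in the right-hand leg.
- **Offcut:** it is visible low inside the box in the side view and hidden by the box wall in the scene view. I judged it to be at rest by eye, without a measurement.
- **Loose parts:** the two pins, the wedge, the gauge and the tin look where they lay, as far as the cropped views show. The hammer and collar were outside those last views, but the arm stayed well away from them once it left its start position.

No check failed or disagreed. The only mismatch was a few pixels on two far plate corners in the first side-view fit. The wrist view showed the fitted pose was right.

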